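# Set out the filing station

## Robot

A 6-joint arm with a two-finger parallel gripper is mounted at the origin on the work surface. World frame = base frame: x ahead of the robot, y to its left, z up, the work surface at z = 0. Lengths are in m, angles in rad, forces in N, time in s.
With the tool pointing down it reaches from about 0.25 to 0.775 m from the base axis. Payload 4 kg.
Tool frame: the origin (TCP) lies on the centre line of the jaws, within the pads' length; the fingertips stand 17 mm ahead of it and the grasp point (between the pads) lies 2 mm behind it; z points along the fingers, y is the line along which they close (so a half turn about z gives the same grasp; the last joint's range is limited). The gripper opens to 94 mm and grips with 3 to 60 N. Pads are 16 mm wide; open, the fingers measure 119 mm over their backs; the gripper's body (75 mm by 177 mm) begins 78 mm behind the grasp point.
Start: joints at [1.208, 0.087, 1.371, -0, 1.684, -0.103], TCP at [0.141, 0.532, 0.223] pointing down, gripper open.
Joint ranges: [-3.1, 3.1], [-0.76, 2.03], [0.27, 2.55], [-1.08, 4.22], [0.17, 2.65], [-2.57, 2.57]. Speed limits (rad/s): [2.79, 2.79, 3.14, 3.14, 3.14, 3.14].

## Interface

Orientations are given as [roll, pitch, yaw] about the fixed x, y, z axes, in that order (R = Rz(yaw) Ry(pitch) Rx(roll)).
In Python, from bench import robot gives the robot as it stands.
- The arm moves only by the tool servo_tool, never from a script. Its argument "plan" is a list of rows, each a list of 7 numbers: the shift along the tool's x, y, z normalised to -1 to 1, where 1 is 0.1 m, then the turn, a rotation vector about the tool's x, y, z normalised to -1 to 1, where 1 is pi/2 rad, then the finger opening in mm, from 0 to 94. In form: [[x, y, z, ax, ay, az, gripper], ...]. A call has 1 to 12 rows; each row is the pose to reach, as a shift and turn from the pose commanded when the call began, along the tool's axes at that moment; what a row does not reach only later rows make up. A row lasts 1/12 s, in which the tool goes at most 41.7 mm and 7.16 degrees, less where a joint would pass 70% of its speed; a pose out of reach is approached as far as the arm can. A call with a number of a shift or a turn outside -1 to 1 is refused whole. A call with a gripper value outside its range is refused whole. The fingers move at their own pace and stop on an object; the grip force is fixed at half the most. Time passes only in rows, so rows that repeat a pose let the fingers close. It gives the time, the measured TCP pose, the force, the opening and the grip force at its end, in the units of the state.
- robot.get_obs(): the state, without advancing time (a new reading comes with each control period).
- robot.snapshot(name): name is "scene" or "top"; returns the picture (420x560x3 uint8, red, green, blue); there is no depth.
- robot.camera_params(name): a dict with "camera_matrix" (3x3 intrinsics, pixels), "rvec" (rotation vector, rad) and "tvec" (3), from world to camera coordinates, as OpenCV has them. Camera axes: x right, y down, z forward; pixel columns grow to the right and rows downward; lengths in m; the calibration is good to about 2 mm. A picture is of the moment at which its call begins. camera_params takes no time and is no camera call.
- robot.close_job(): hands the job in; it is judged then, once.
Trained networks look in the newest picture that a camera, given by its name, has taken for a name from the list of things; names that differ only in an ending like _2 or _b are one class to them, and where a whole thing is asked for, a point or a joint stands for the part that bears it (a point fixed in the world has none). Each returns a list of dicts, best first, with "conf" (0 to 1); they miss things now and then, are a little off and sometimes report something else, mostly with a low value. They report only what shows in the picture. A call takes as long as a camera call. They do not tell look-alikes from the thing itself.
- robot.find_in(thing, camera): "extent" ([centre column, centre row, width, height] in pixels, round what is visible of it).
The state is a dict: "time": time; "joint_positions": joint angles; "qvel": joint speeds; "joint_torque": joint torques, N m; "tool_pos": TCP position; "ee_rot": TCP orientation; "wrist_force": force on the tool from outside, world axes, zero at the start; "wrist_torque": the same for the moment, N m; "width": finger opening in m; "finger_force": force on a finger pad.
Only numpy, scipy, OpenCV 4.12 (cv2) and the standard library are available. Lean on these libraries where they do the work, as an engineer would, in place of code of your own. Each camera call takes 0.05 s, during which the arm holds its last target. There are 200 camera calls.

## Task

Set out the filing station: stand the pen cup in the middle of the round cork coaster, and the stamp upright in the middle of the oblong mat, its long side along the mat's long side. Put the card box on the table exactly midway between the coaster and the mat, lay the bigger tape roll flat in the middle of its lid, and the smaller roll flat and centred on top of the bigger one. Leave the stapler and the stack of clear organisers where they are.

Things in the scene. Friction and masses are not known exactly. Their poses are not given: they have to be found in the camera images.
- card_box: Closed index-card box of cream-white board with a brown seam, loose, 95 mm long (its x), 58 mm wide (its y), 45 mm high, about 0.22 kg, flat top. Origin at the centre of its underside, z up. Starts flat on the table, any of five places, turned up to 46 degrees.
- big_roll: The bigger of two brown tape rolls, loose, lying flat: outer diameter 54 mm, hole 25 mm, 25 mm high, about 50 g. Origin at the centre of its underside (in the hole), z up along the hole.
- small_roll: The smaller tape roll, loose, lying flat: outer diameter 38 mm, hole 25 mm, 19 mm high, about 25 g. Origin at the centre of its underside (in the hole), z up along the hole.
- pen_cup: Empty metal pen cup without handle, open at the top, loose, standing: 60 mm across at the rim, a little narrower at the foot, 90 mm high, wall 3 mm, about 0.15 kg. Origin at the centre of its underside, z up.
- stamp: Black self-inking desk stamp, loose, standing upright: foot 40 mm (its x) by 64 mm (its y) and 30 mm high, above it a handle block 30 mm (x) by 56 mm (y) up to 75 mm height; about 0.14 kg. Origin at the centre of its underside, z up.
- coaster: Round cork coaster, fixed on the table, diameter 100 mm, 5 mm thick. Origin at the centre of its underside, on the table. It lies on the left or the right, 0.41 to 0.45 m from the desk mat.
- desk_mat: Oblong white plastic mat, fixed on the table, 90 mm (its x) by 130 mm (its y), 4 mm thick. Origin at the centre of its underside, on the table; y along its long side. On the other side from the coaster, turned up to 28 degrees.
- stapler: Bystander: desk stapler, loose, 135 mm long (its x), 36 mm wide, about 53 mm high, beyond the work. Origin at the centre of its underside, z up.
- organisers: Bystander: nested stack of clear drawer organisers, one loose piece, 103 by 153 mm (x by y), 90 mm high, far on the left. Origin at the centre of its underside, z up. (Opposite it, far on the right, lies a fixed pile of document folders, 30 mm high, out of the way.)
Things that resemble listed ones, but are neither listed nor needed, are in the scene too. Several things have the shape of the card_box; the one meant has the colours described above.

How it is judged:
By the outcome, as a careful person would: the job done as asked, in the order asked, and still so for the second after the job is handed in, with the robot touching nothing.
It also fails if it takes over 122 s, if anything falls off the work surface, if the arm or the gripper's body presses on something with over 40 N, if the wrist force passes 120 N, or if a joint passes its speed limit or range.

## Working session

There is one attempt and no reset: what is moved stays moved. The work goes in short steps, Python scripts to look and compute and a tool call to move; the robot and the scene stay as the last step left them, time stands still between calls to the robot, and variables do not carry over. Pictures are saved under pics/ and viewed, at most 14 in all, crops included, and the job is handed in when it is done.

Besides the shell and the picture viewer there is one more tool, called by a JSON object that holds its "fn" and its "kwargs", one argument or row to a line. servo_tool: Moves the arm, as the interface text tells. Scaled input: -1 to 1 covers 0.1 m each way for a shift and pi/2 rad each way for a turn. Its arguments: {"type":"object","properties":{"plan":{"type":"array","items":{"type":"array","items":{"type":"number"}}}},"required":["plan"]}

```bash
ls; mkdir -p pics
python3 - <<'E'
from bench import robot
import cv2
for n in("top","scene"):
    im=robot.snapshot(n); cv2.imwrite(f"pics/{n}0.png",im[:,:,::-1])
    p=robot.camera_params(n); print(n,p)
    for t in["card_box","big_roll","small_roll","pen_cup","stamp","coaster","desk_mat","stapler","organisers"]:
        print(t,[([round(float(v)) for v in d["extent"]],round(d["conf"],2)) for d in robot.find_in(t,n)])
print(robot.get_obs())
E
```

```text
pics
top {'camera_matrix': array([[448.92931516,   0.        , 283.67312706],
       [  0.        , 448.92931516, 207.90728396],
       [  0.        ,   0.        ,   1.        ]]), 'rvec': array([ 2.15323223, -2.15399437,  0.17686735]), 'tvec': array([-0.05250127,  0.52295987,  1.24576382])}
card_box [([367, 295, 33, 42], 0.91), ([423, 276, 34, 38], 0.85), ([358, 126, 32, 40], 0.8), ([470, 255, 40, 41], 0.77), ([379, 246, 30, 30], 0.74)]
big_roll [([260, 231, 18, 18], 0.6)]
small_roll []
pen_cup [([327, 232, 23, 21], 0.78)]
stamp [([147, 244, 26, 20], 0.62), ([380, 248, 30, 34], 0.58)]
coaster [([198, 174, 36, 32], 0.75)]
desk_mat [([337, 179, 50, 37], 0.91)]
stapler [([243, 119, 17, 45], 0.57), ([198, 175, 31, 33], 0.46)]
organisers [([93, 189, 67, 44], 0.56)]
scene {'camera_matrix': array([[383.62902015,   0.        , 283.14458277],
       [  0.        , 383.62902015, 213.37235309],
       [  0.        ,   0.        ,   1.        ]]), 'rvec': array([ 1.16196271,  2.16129981, -1.08607972]), 'tvec': array([ 0.30599109, -0.22481509,  1.69968825])}
card_box [([234, 176, 25, 19], 0.92)
[... 295 characters left out ...]
ganisers []
{'time': 1.0, 'joint_positions': array([ 1.20788013e+00,  8.71930564e-02,  1.37067498e+00, -2.22084908e-05,
        1.68365288e+00, -1.03116902e-01]), 'qvel': array([ 0.00026623,  0.00125471, -0.00181219,  0.00184819,  0.00047776,
       -0.00169896]), 'joint_torque': array([-1.28374555e-03, -3.40046382e+01, -3.02606893e+01,  7.16018211e-02,
        2.36263289e-02, -1.09131290e-05]), 'tool_pos': array([0.1413109 , 0.53154442, 0.22252239]), 'ee_rot': array([3.14152356e+00, 2.93347921e-05, 2.88179086e+00]), 'wrist_force': array([-0.32374869, -0.25357144,  0.574162  ]), 'wrist_torque': array([ 0.04696214,  0.06133405, -0.02400511]), 'finger_force': 0.0, 'width': 0.09404768891195057}
```

Run:
```python
import cv2
a=cv2.imread("pics/top0.png"); cv2.imwrite("pics/topc.png",cv2.resize(a[90:320,120:386],None,fx=2.6,fy=2.6,interpolation=cv2.INTER_CUBIC)); cv2.imwrite("pics/topr.png",cv2.resize(a[100:330,310:530],None,fx=2.6,fy=2.6,interpolation=cv2.INTER_CUBIC))
```

```text
(no output)
```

View pics/topc.png

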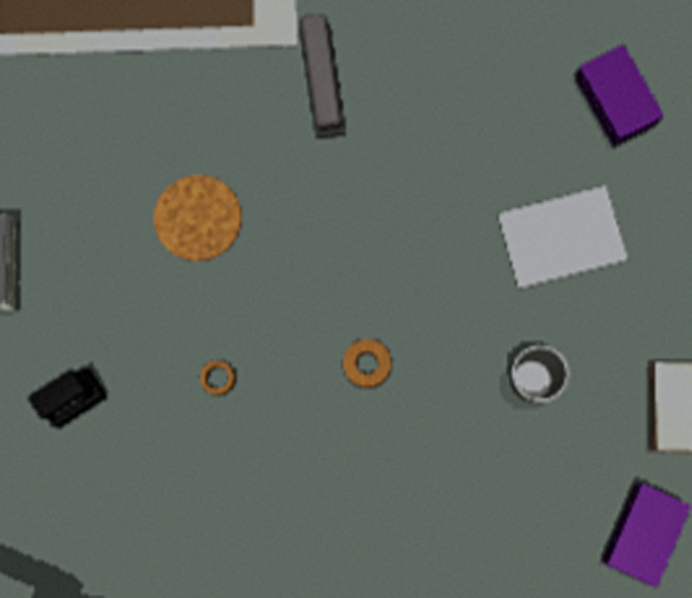

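View pics/topr.png

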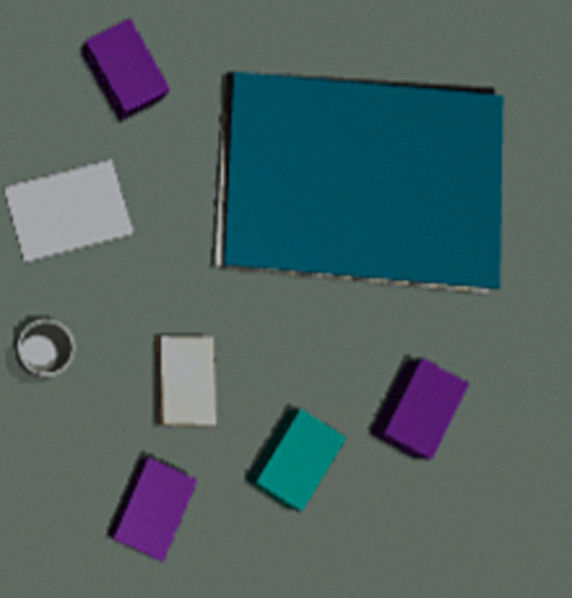

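View pics/scene0.png

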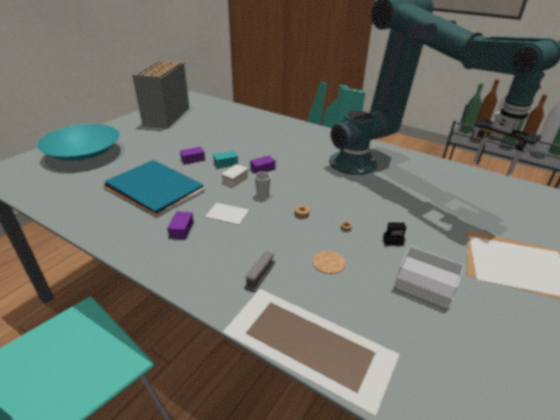

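The top view shows the coaster at about px (196,174), the mat (337,180), and the cream box (382,246), which is the only whitish one; the purple and teal boxes are look-alikes. It also shows the cup (327,233), big roll (261,229), small roll (204,235) and stamp (146,242). The scene view agrees. Next I fit the poses.

```bash
cat > h.py <<'E'
import numpy as np, cv2
from scipy.optimize import minimize
from bench import robot
P=robot.camera_params("top"); K=P["camera_matrix"]; R=cv2.Rodrigues(P["rvec"])[0]; T=P["tvec"]
S=8
def proj(p): return cv2.projectPoints(np.float64(p),P["rvec"],P["tvec"],K,None)[0][:,0]
def unproj(uv,z):
    d=R.T@np.linalg.solve(K,[uv[0],uv[1],1]); c=-R.T@T
    return (c+d*(z-c[2])/d[2])[:2]
def rect(a,b,z): return [[sx*a/2,sy*b/2,z] for sx,sy in((1,1),(1,-1),(-1,-1),(-1,1))]
def circ(d,z,n=48):
    t=np.arange(n)*2*np.pi/n; return np.c_[d/2*np.cos(t),d/2*np.sin(t),t*0+z].tolist()
MOD=dict(coaster=[circ(.1,.005)+circ(.1,0)],desk_mat=[rect(.09,.13,.004)],card_box=[rect(.095,.058,.045)],
 big_roll=[circ(.054,.025)+circ(.054,0)],small_roll=[circ(.038,.019)+circ(.038,0)],
 stamp=[rect(.04,.064,0)+rect(.04,.064,.03),rect(.03,.056,.03)+rect(.03,.056,.075)],
 pen_cup=[circ(.06,.09)+circ(.052,0)])
def sil(parts,x,win,z0=0):
    u0,v0,u1,v1=win; m=np.zeros(((v1-v0)*S,(u1-u0)*S),np.uint8)
    c,s=np.cos(x[2]),np.sin(x[2])
    for p in parts:
        p=np.array(p); w=np.c_[x[0]+c*p[:,0]-s*p[:,1],x[1]+s*p[:,0]+c*p[:,1],p[:,2]+z0]
        q=(proj(w)-[u0,v0]+.5)*S-.5
        cv2.fillConvexPoly(m,cv2.convexHull(np.round(q*16).astype(np.int32)),255,shift=4)
    return cv2.resize(m,None,fx=1/S,fy=1/S,interpolation=cv2.INTER_AREA)/255.
def fit(im,name,uv,r,maskf,z0=0,yaws=(0,.8,1.6,2.4),parts=None):
    win=(int(uv[0])-r,int(uv[1])-r,int(uv[0])+r,int(uv[1])+r)
    m=maskf(im[win[1]:win[3],win[0]:win[2]].astype(float))
    parts=parts or MOD[name]; zt=max(p[2] for q in parts for p in q)
    v,u=np.indices(m.shape); c=unproj((win[0]+(u*m).sum()/m.sum(),win[1]+(v*m).sum()/m.sum()),zt+z0)
    best=None
    for y in yaws:
        f=lambda x:((sil(parts,x,win,z0)-m)**2).sum()
        o=minimize(f,[*c,y],method="Nelder-Mead",options=dict(initial_simplex=[[*c,y],[c[0]+.008,c[1],y],[c[0],c[1]+.008,y],[c[0],c[1],y+.3]],xatol=1e-4,fatol=1e-3))
        if best is None or o.fun<best.fun: best=o
    return best.x,best.fun,m.sum()
ramp=lambda a,lo,hi:np.clip((a-lo)/(hi-lo),0,1)
orange=lambda a:ramp(a[...,0]-a[...,2],15,70)
def bright(a):
    g=a.min(2); return ramp(g,*np.percentile(g,[40,97])) 
white=lambda lo,hi:(lambda a:ramp(a.min(2),lo,hi))
dark=lambda lo,hi:(lambda a:1-ramp(a.max(2),lo,hi))
E
python3 - <<'E'
from h import *
im=robot.snapshot("top")
print("cam",-R.T@T)
for n,uv in dict(mat=(337,180),box=(382,246),stamp=(146,242),cup=(327,233),bg=(300,200),coaster=(196,174)).items(): print(n,im[uv[1]-1:uv[1]+2:2,uv[0]-1:uv[0]+2:2].reshape(-1,3).tolist())
for n,uv,r,f in [("coaster",(196,174),25,orange),("desk_mat",(337,180),33,white(100,165)),("card_box",(382,246),22,white(110,180)),("big_roll",(261,229),14,orange),("small_roll",(204,235),11,orange),("stamp",(146,242),22,dark(30,85))]:
    x,f_,a=fit(im,n,uv,r,f); print(n,x.round(4),np.degrees(x[2]).round(1),round(f_,1),round(a,1))
print("cup",unproj((327.2,233.3),.09))
for d in robot.find_in("pen_cup","top"): print(d)
g=cv2.resize(im[212:256,300:352,::-1],None,fx=10,fy=10,interpolation=cv2.INTER_NEAREST); cv2.imwrite("pics/cup.png",g)
E
```

```text
cam [ 0.33580812 -0.02994601  1.30939186]
mat [[162, 164, 167], [164, 165, 167], [163, 165, 168], [165, 164, 168]]
box [[164, 167, 167], [160, 164, 162], [162, 167, 163], [163, 167, 163]]
stamp [[22, 21, 23], [25, 23, 25], [20, 18, 21], [11, 12, 12]]
cup [[164, 166, 169], [167, 171, 173], [162, 163, 167], [164, 167, 170]]
bg [[93, 105, 97], [92, 104, 97], [94, 105, 98], [96, 108, 100]]
coaster [[140, 92, 43], [154, 104, 51], [160, 108, 51], [155, 106, 50]]
coaster [ 0.6319  0.2081 -0.0131] -0.7 3.5 881.2
desk_mat [ 0.6107 -0.209   0.2611] 15.0 15.2 1226.1
card_box [ 0.4139 -0.3302  0.0016] 0.1 71.4 473.4
big_roll [0.4643 0.0135 0.0676] 3.9 57.1 219.2
small_roll [0.4481 0.1798 2.4775] 142.0 56.2 84.5
stamp [0.4266 0.3371 0.5595] 32.1 14.8 434.1
cup [ 0.44549195 -0.17041196]
{'extent': [327.5, 232.2, 18.7, 23.5], 'conf': 0.81}
{'extent': [336.8, 178.9, 49.3, 40.1], 'conf': 0.58}
```

View pics/cup.png

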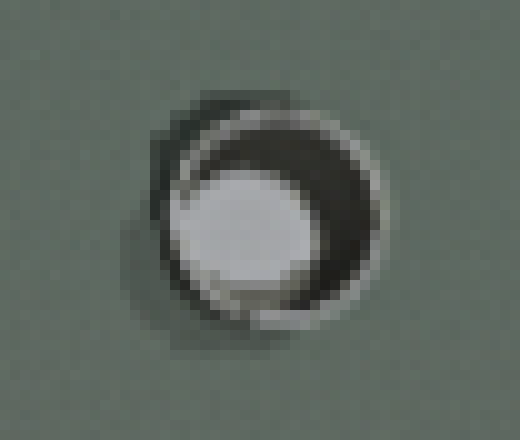

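{"fn": "servo_tool", "kwargs": {
  "plan": [
    [-0.79,-1,0,0,0,0.835,94],
    [-0.79,-1,0,0,0,0.835,94],
    [-0.79,-1,0,0,0,0.835,94],
    [-0.79,-1,0,0,0,0.835,94],
    [-0.79,-1,0,0,0,0.835,94],
    [-0.79,-1,0,0,0,0.835,94],
    [-0.79,-1,0,0,0,0.835,94],
    [-0.79,-1,0,0,0,0.835,94],
    [-0.79,-1,0,0,0,0.835,94],
    [-0.79,-1,0,0,0,0.835,94],
    [-0.79,-1,0,0,0,0.835,94],
    [-0.79,-1,0,0,0,0.835,94]
  ]
}}

```text
time: 2.1
tool_pos: [0.192, 0.4146, 0.2226]
ee_rot: [3.141, -0.0, 1.569]
wrist_force: [-0.9, -0.1, -0.5]
width: 0.094
finger_force: 0.0
```

{"fn": "servo_tool", "kwargs": {
  "plan": [
    [-0.977,0.4225,0,0,0,0,94],
    [-0.977,0.4225,0,0,0,0,94],
    [-0.977,0.4225,0,0,0,0,94],
    [-0.977,0.4225,0,0,0,0,94]
  ]
}}

```text
time: 2.43
tool_pos: [0.2353, 0.3141, 0.2228]
ee_rot: [3.14, 0.001, 1.568]
wrist_force: [-0.1, 0.0, -0.1]
width: 0.0942
finger_force: 0.0
```

Run:
```python
from h import *
im=robot.snapshot("top"); print(robot.get_obs()["joint_positions"])
for lo,hi in((105,160),(115,165)):
  x,f_,a=fit(im,"card_box",(382,246),22,white(lo,hi)); print(x.round(4),np.degrees(x[2]).round(1),round(f_,1),round(a,1))
```

```text
[ 7.87138584e-01 -2.70752522e-01  1.69915203e+00  9.39530688e-05
  1.71180710e+00  7.89750584e-01]
[ 0.4139 -0.3303  0.0013] 0.1 12.2 660.3
[ 0.4139 -0.3302  0.0012] 0.1 19.1 642.6
```

{"fn": "servo_tool", "kwargs": {
  "plan": [
    [-0.977,0.4225,0,0,0,0,94],
    [-0.977,0.4225,0,0,0,0,94],
    [-0.977,0.4225,0,0,0,0,94],
    [-0.977,0.4225,0,0,0,0,94]
  ]
}}

```text
time: 2.82
tool_pos: [0.2775, 0.2174, 0.2227]
ee_rot: [3.14, 0.001, 1.567]
wrist_force: [0.0, -0.2, -0.0]
width: 0.094
finger_force: 0.0
```

{"fn": "servo_tool", "kwargs": {
  "plan": [
    [-0.977,0.4225,0,0,0,0,94],
    [-0.977,0.4225,0,0,0,0,94],
    [-0.977,0.4225,0,0,0,0,94],
    [-0.977,0.4225,0,0,0,0,94]
  ]
}}

```text
time: 3.15
tool_pos: [0.3198, 0.1199, 0.2225]
ee_rot: [3.141, 0.001, 1.567]
wrist_force: [-0.2, 0.2, 0.3]
width: 0.0942
finger_force: 0.0
```

{"fn": "servo_tool", "kwargs": {
  "plan": [
    [-0.977,0.4225,0,0,0,0,94],
    [-0.977,0.4225,0,0,0,0,94],
    [-0.977,0.4225,0,0,0,0,94],
    [-0.977,0.4225,0,0,0,0,94]
  ]
}}

```text
time: 3.48
tool_pos: [0.3622, 0.0225, 0.2222]
ee_rot: [-3.141, 0.0, 1.568]
wrist_force: [-0.6, -0.3, -0.1]
width: 0.094
finger_force: 0.0
```

{"fn": "servo_tool", "kwargs": {
  "plan": [
    [-0.977,0.4225,0,0,0,0,94],
    [-0.977,0.4225,0,0,0,0,94],
    [-0.977,0.4225,0,0,0,0,94],
    [-0.977,0.4225,0,0,0,0,94]
  ]
}}

```text
time: 3.82
tool_pos: [0.4046, -0.0749, 0.2219]
ee_rot: [-3.141, -0.0, 1.568]
wrist_force: [-0.8, 0.7, 0.6]
width: 0.0939
finger_force: 0.0
```

{"fn": "servo_tool", "kwargs": {
  "plan": [
    [-0.977,0.4225,0,0,0,0,94],
    [-0.977,0.4225,0,0,0,0,94],
    [-0.977,0.4225,0,0,0,0,94],
    [-0.977,0.4225,0,0,0,0,94],
    [-0.977,0.4225,0,0,0,0,94],
    [-0.977,0.4225,0,0,0,0,94],
    [-0.977,0.4225,0,0,0,0,94],
    [-0.977,0.4225,0,0,0,0,94]
  ]
}}

```text
time: 4.48
tool_pos: [0.4451, -0.17, 0.2228]
ee_rot: [3.141, -0.0, 1.572]
wrist_force: [0.9, -0.5, -0.2]
width: 0.0938
finger_force: 0.0
```

{"fn": "servo_tool", "kwargs": {
  "plan": [
    [-0.01,0,0.5,0,0,0,94],
    [-0.01,0,1,0,0,0,94],
    [-0.01,0,1,0,0,0,94],
    [-0.01,0,1,0,0,0,94]
  ]
}}

```text
time: 4.82
tool_pos: [0.4417, -0.17, 0.1173]
ee_rot: [-3.133, -0.005, 1.571]
wrist_force: [0.3, -0.7, -0.3]
width: 0.0936
finger_force: 0.0
```

{"fn": "servo_tool", "kwargs": {
  "plan": [
    [0,0,0.3,0,0,0,94],
    [0,0,0.58,0,0,0,94],
    [0,0,0.58,0,0,0,94],
    [0,0,0.58,0,0,0,94],
    [0,0,0.58,0,0,0,50],
    [0,0,0.58,0,0,0,40],
    [0,0,0.58,0,0,0,40],
    [0,0,0.58,0,0,0,40],
    [0,0,0.58,0,0,0,40],
    [0,0,0.58,0,0,0,40],
    [0,0,0.58,0,0,0,40],
    [0,0,0.58,0,0,0,40]
  ]
}}

```text
time: 5.82
tool_pos: [0.4454, -0.1729, 0.065]
ee_rot: [3.141, 0.0, 1.57]
wrist_force: [-0.3, 0.1, 3.7]
width: 0.0577
finger_force: 30.0
```

{"fn": "servo_tool", "kwargs": {
  "plan": [
    [0,0,-0.3,0,0,0,40],
    [0,0,-0.6,0,0,0,40],
    [0,0,-0.8,0,0,0,40],
    [0,0,-0.8,0,0,0,40]
  ]
}}

```text
time: 6.15
tool_pos: [0.4476, -0.174, 0.1491]
ee_rot: [3.134, 0.004, 1.57]
wrist_force: [0.7, 0.1, 0.0]
width: 0.0575
finger_force: 30.0
```

{"fn": "servo_tool", "kwargs": {
  "plan": [
    [0.25,0.12,0,0,0,0,40],
    [0.6,0.29,0,0,0,0,40],
    [0.95,0.466,0,0,0,0,40]
  ]
}}

```text
time: 6.4
tool_pos: [0.4911, -0.0771, 0.1425]
ee_rot: [-3.139, -0.001, 1.567]
wrist_force: [0.8, -1.4, -1.2]
width: 0.0574
finger_force: 30.0
```

{"fn": "servo_tool", "kwargs": {
  "plan": [
    [0.32,0.155,0,0,0,0,40],
    [0.64,0.31,0,0,0,0,40],
    [0.95,0.466,0,0,0,0,40]
  ]
}}

```text
time: 6.65
tool_pos: [0.5378, 0.0191, 0.1419]
ee_rot: [-3.138, -0.0, 1.57]
wrist_force: [0.2, -1.1, -1.5]
width: 0.0576
finger_force: 30.0
```

{"fn": "servo_tool", "kwargs": {
  "plan": [
    [0.32,0.155,0,0,0,0,40],
    [0.64,0.31,0,0,0,0,40],
    [0.95,0.466,0,0,0,0,40]
  ]
}}

```text
time: 6.9
tool_pos: [0.5844, 0.114, 0.1417]
ee_rot: [-3.138, 0.0, 1.571]
wrist_force: [0.8, -1.2, -1.0]
width: 0.0576
finger_force: 30.0
```

{"fn": "servo_tool", "kwargs": {
  "plan": [
    [0.32,0.155,0,0,0,0,40],
    [0.6,0.3,0,0,0,0,40],
    [0.8,0.4,0,0,0,0,40],
    [0.95,0.466,0,0,0,0,40],
    [0.95,0.466,0,0,0,0,40],
    [0.95,0.466,0,0,0,0,40],
    [0.95,0.466,0,0,0,0,40],
    [0.95,0.466,0,0,0,0,40]
  ]
}}

```text
time: 7.57
tool_pos: [0.6312, 0.2058, 0.1437]
ee_rot: [-3.14, 0.001, 1.569]
wrist_force: [0.3, -0.0, -0.6]
width: 0.0575
finger_force: 30.0
```

{"fn": "servo_tool", "kwargs": {
  "plan": [
    [0.007,0.007,0.3,0,0,0,40],
    [0.007,0.007,0.55,0,0,0,40],
    [0.007,0.007,0.67,0,0,0,40],
    [0.007,0.007,0.7,0,0,0,40],
    [0.007,0.007,0.73,0,0,0,40],
    [0.007,0.007,0.73,0,0,0,40],
    [0.007,0.007,0.73,0,0,0,40],
    [0.007,0.007,0.73,0,0,0,40]
  ]
}}

```text
time: 8.23
tool_pos: [0.6335, 0.208, 0.0735]
ee_rot: [3.138, -0.001, 1.57]
wrist_force: [0.3, 0.2, -1.0]
width: 0.0575
finger_force: 30.0
```

{"fn": "servo_tool", "kwargs": {
  "plan": [
    [0,0,0,0,0,0,70],
    [0,0,0,0,0,0,94],
    [0,0,0,0,0,0,94],
    [0,0,0,0,0,0,94],
    [0,0,0,0,0,0,94],
    [0,0,0,0,0,0,94]
  ]
}}

```text
time: 8.73
tool_pos: [0.6325, 0.2079, 0.0716]
ee_rot: [3.141, -0.0, 1.57]
wrist_force: [-0.8, -0.1, 0.3]
width: 0.093
finger_force: 0.0
```

{"fn": "servo_tool", "kwargs": {
  "plan": [
    [0,0,-0.2,0,0,0,94],
    [0,0,-0.6,0,0,0,94],
    [0,0,-0.9,0,0,0,94],
    [0,0,-0.9,0,0,0,94]
  ]
}}

```text
time: 9.07
tool_pos: [0.636, 0.2088, 0.1708]
ee_rot: [3.127, -0.004, 1.57]
wrist_force: [0.1, 0.3, 1.0]
width: 0.0942
finger_force: 0.0
```

{"fn": "servo_tool", "kwargs": {
  "plan": [
    [0.43,-0.687,0,0,0,0,94],
    [0.43,-0.687,0,0,0,0,94],
    [0.43,-0.687,0,0,0,0,94]
  ]
}}

```text
time: 9.32
tool_pos: [0.5584, 0.2541, 0.1608]
ee_rot: [-3.137, -0.002, 1.575]
wrist_force: [-0.1, -0.9, 0.7]
width: 0.0938
finger_force: 0.0
```

{"fn": "servo_tool", "kwargs": {
  "plan": [
    [0.43,-0.687,0,0,0,0,94],
    [0.43,-0.687,0,0,0,0,94],
    [0.43,-0.687,0,0,0,0,94]
  ]
}}

```text
time: 9.57
tool_pos: [0.4901, 0.2971, 0.1613]
ee_rot: [-3.138, -0.002, 1.576]
wrist_force: [0.5, -0.6, -0.4]
width: 0.0942
finger_force: 0.0
```

{"fn": "servo_tool", "kwargs": {
  "plan": [
    [0.43,-0.687,0,0,0,-0.356,94],
    [0.43,-0.687,0,0,0,-0.356,94],
    [0.43,-0.687,0,0,0,-0.356,94],
    [0.43,-0.687,0,0,0,-0.356,94],
    [0.43,-0.687,0,0,0,-0.356,94],
    [0.43,-0.687,0,0,0,-0.356,94],
    [0.43,-0.687,0,0,0,-0.356,94],
    [0.43,-0.687,0,0,0,-0.356,94],
    [0.43,-0.687,0,0,0,-0.356,94],
    [0.43,-0.687,0,0,0,-0.356,94]
  ]
}}

```text
time: 10.4
tool_pos: [0.4267, 0.3368, 0.1614]
ee_rot: [3.142, -0.0, 2.128]
wrist_force: [0.0, 0.2, -0.4]
width: 0.0938
finger_force: 0.0
```

Run:
```python
from h import *
im=robot.snapshot("top"); print(robot.get_obs()["tool_pos"])
u=proj([[.6319,.2081,.095]])[0]; print(u)
r=24;c=u.round().astype(int);print(c-r)
g=im[c[1]-r:c[1]+r,c[0]-r:c[0]+r]
x,f_,a=fit(im,"coaster",c,r,orange); print("coaster seen",x)
cv2.imwrite("pics/cup2.png",cv2.resize(g[:,:,::-1],None,fx=10,fy=10,interpolation=cv2.INTER_NEAREST))
```

```text
[0.42663015 0.3368372  0.16146258]
[189.5798455  165.83140561]
[166 142]
coaster seen [0.59141557 0.17286197 3.77535468]
```

View pics/cup2.png

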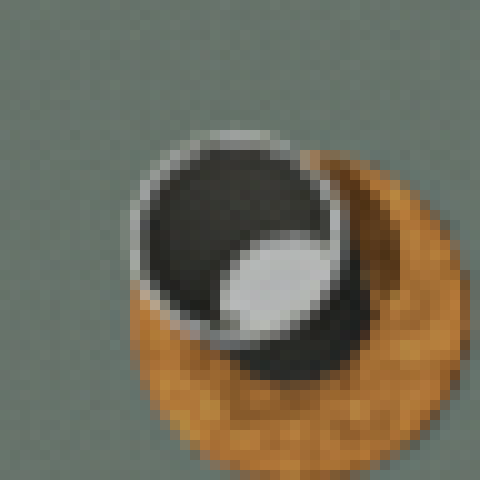

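The cup's rim centre is at about px (189.5,165.5) against the expected (189.6,165.8), so it is centred on the coaster. The stamp is next.

{"fn": "servo_tool", "kwargs": {
  "plan": [
    [0,0,0.4,0,0,0,94],
    [0,0,0.7,0,0,0,94],
    [0,0,0.7,0,0,0,94],
    [0,0,0.7,0,0,0,94]
  ]
}}

```text
time: 10.78
tool_pos: [0.4252, 0.3361, 0.0899]
ee_rot: [-3.137, -0.0, 2.129]
wrist_force: [0.7, 0.0, 0.5]
width: 0.0941
finger_force: 0.0
```

{"fn": "servo_tool", "kwargs": {
  "plan": [
    [0,0,0.2,0,0,0,94],
    [0,0,0.36,0,0,0,94],
    [0,0,0.36,0,0,0,94],
    [0,0,0.36,0,0,0,94],
    [0,0,0.36,0,0,0,50],
    [0,0,0.36,0,0,0,20],
    [0,0,0.36,0,0,0,20],
    [0,0,0.36,0,0,0,20],
    [0,0,0.36,0,0,0,20],
    [0,0,0.36,0,0,0,20],
    [0,0,0.36,0,0,0,20],
    [0,0,0.36,0,0,0,20]
  ]
}}

```text
time: 11.78
tool_pos: [0.4264, 0.337, 0.0554]
ee_rot: [-3.142, -0.0, 2.129]
wrist_force: [-0.1, 0.3, 1.3]
width: 0.0442
finger_force: 0.0
```

{"fn": "servo_tool", "kwargs": {
  "plan": [
    [0,0,0,0,0,0,20],
    [0,0,0,0,0,0,20],
    [0,0,0,0,0,0,20],
    [0,0,0,0,0,0,20],
    [0,0,0,0,0,0,20],
    [0,0,0,0,0,0,20]
  ]
}}

```text
time: 12.28
tool_pos: [0.4263, 0.3369, 0.0554]
ee_rot: [-3.141, -0.0, 2.129]
wrist_force: [-0.8, -0.3, -1.1]
width: 0.0301
finger_force: 29.7
```

{"fn": "servo_tool", "kwargs": {
  "plan": [
    [0,0,-0.3,0,0,0,20],
    [0,0,-0.6,0,0,0,20],
    [0,0,-0.9,0,0,0,20],
    [0,0,-0.9,0,0,0,20]
  ]
}}

```text
time: 12.62
tool_pos: [0.4296, 0.339, 0.1527]
ee_rot: [3.129, -0.0, 2.129]
wrist_force: [0.8, 1.6, -0.7]
width: 0.0298
finger_force: 29.7
```

{"fn": "servo_tool", "kwargs": {
  "plan": [
    [-0.25,-0.06,0,0,0,0,20],
    [-0.6,-0.14,0,0,0,0,20],
    [-0.935,-0.222,0,0,0,0,20]
  ]
}}

```text
time: 12.87
tool_pos: [0.4569, 0.2452, 0.1444]
ee_rot: [-3.141, 0.0, 2.132]
wrist_force: [0.2, 0.2, -1.4]
width: 0.0299
finger_force: 29.7
```

{"fn": "servo_tool", "kwargs": {
  "plan": [
    [-0.31,-0.074,0,0,0,0,20],
    [-0.62,-0.148,0,0,0,0,20],
    [-0.935,-0.222,0,0,0,0,20]
  ]
}}

```text
time: 13.12
tool_pos: [0.4876, 0.1534, 0.1442]
ee_rot: [-3.14, -0.001, 2.13]
wrist_force: [0.7, -0.1, -1.6]
width: 0.0299
finger_force: 29.7
```

{"fn": "servo_tool", "kwargs": {
  "plan": [
    [-0.31,-0.074,0,0,0,0,20],
    [-0.62,-0.148,0,0,0,0,20],
    [-0.935,-0.222,0,0,0,0,20]
  ]
}}

```text
time: 13.37
tool_pos: [0.5183, 0.0623, 0.1442]
ee_rot: [-3.14, -0.001, 2.129]
wrist_force: [1.1, 0.0, -1.5]
width: 0.0299
finger_force: 29.7
```

{"fn": "servo_tool", "kwargs": {
  "plan": [
    [-0.31,-0.074,0,0,0,0,20],
    [-0.62,-0.148,0,0,0,0,20],
    [-0.935,-0.222,0,0,0,0,20]
  ]
}}

```text
time: 13.62
tool_pos: [0.549, -0.0287, 0.1441]
ee_rot: [-3.14, -0.001, 2.129]
wrist_force: [0.6, 0.1, -0.7]
width: 0.0301
finger_force: 29.7
```

{"fn": "servo_tool", "kwargs": {
  "plan": [
    [-0.31,-0.074,0,0,0,0,20],
    [-0.62,-0.148,0,0,0,0,20],
    [-0.935,-0.222,0,0,0,0,20]
  ]
}}

```text
time: 13.87
tool_pos: [0.5798, -0.1197, 0.1439]
ee_rot: [-3.141, -0.001, 2.129]
wrist_force: [1.0, 0.0, -1.3]
width: 0.03
finger_force: 29.7
```

{"fn": "servo_tool", "kwargs": {
  "plan": [
    [-0.3,-0.074,0,0,0,0.04,20],
    [-0.6,-0.148,0,0,0,0.08,20],
    [-0.8,-0.19,0,0,0,0.13,20],
    [-0.935,-0.222,0,0,0,0.16,20],
    [-0.935,-0.222,0,0,0,0.189,20],
    [-0.935,-0.222,0,0,0,0.189,20],
    [-0.935,-0.222,0,0,0,0.189,20],
    [-0.935,-0.222,0,0,0,0.189,20],
    [-0.935,-0.222,0,0,0,0.189,20]
  ]
}}

```text
time: 14.62
tool_pos: [0.6106, -0.2086, 0.1451]
ee_rot: [-3.141, -0.0, 1.834]
wrist_force: [0.2, -0.4, -1.0]
width: 0.0302
finger_force: 29.7
```

{"fn": "servo_tool", "kwargs": {
  "plan": [
    [0,0,0.3,0,0,0,20],
    [0,0,0.6,0,0,0,20],
    [0,0,0.75,0,0,0,20],
    [0,0,0.8,0,0,0,20],
    [0,0,0.852,0,0,0,20],
    [0,0,0.852,0,0,0,20],
    [0,0,0.852,0,0,0,20],
    [0,0,0.852,0,0,0,20],
    [0,0,0.852,0,0,0,20],
    [0,0,0.852,0,0,0,20]
  ]
}}

```text
time: 15.45
tool_pos: [0.6114, -0.2096, 0.0614]
ee_rot: [3.14, 0.001, 1.833]
wrist_force: [-0.3, -0.2, -2.2]
width: 0.0299
finger_force: 29.7
```

{"fn": "servo_tool", "kwargs": {
  "plan": [
    [0,0,0,0,0,0,40],
    [0,0,0,0,0,0,60],
    [0,0,0,0,0,0,94],
    [0,0,0,0,0,0,94],
    [0,0,0,0,0,0,94],
    [0,0,0,0,0,0,94]
  ]
}}

```text
time: 15.95
tool_pos: [0.6108, -0.2093, 0.0603]
ee_rot: [3.141, -0.0, 1.832]
wrist_force: [-0.1, 0.4, 0.4]
width: 0.0663
finger_force: 0.0
```

{"fn": "servo_tool", "kwargs": {
  "plan": [
    [0,0,-0.2,0,0,0,94],
    [0,0,-0.5,0,0,0,94],
    [0,0,-0.9,0,0,0,94],
    [0,0,-0.9,0,0,0,94],
    [0,0,-0.9,0,0,0,94],
    [0,0,-0.9,0,0,0,94]
  ]
}}

```text
time: 16.45
tool_pos: [0.6108, -0.2093, 0.1504]
ee_rot: [3.141, 0.0, 1.832]
wrist_force: [0.3, 0.0, -0.4]
width: 0.094
finger_force: 0.0
```

{"fn": "servo_tool", "kwargs": {
  "plan": [
    [-0.22,-0.738,0,0,0,0,94],
    [-0.22,-0.738,0,0,0,0,94],
    [-0.22,-0.738,0,0,0,0,94]
  ]
}}

```text
time: 16.7
tool_pos: [0.5398, -0.2517, 0.1473]
ee_rot: [-3.134, -0.003, 1.828]
wrist_force: [0.8, 0.1, 0.5]
width: 0.0938
finger_force: 0.0
```

{"fn": "servo_tool", "kwargs": {
  "plan": [
    [-0.22,-0.738,0,0,0,0,94],
    [-0.22,-0.738,0,0,0,0,94],
    [-0.22,-0.738,0,0,0,0,94]
  ]
}}

```text
time: 16.95
tool_pos: [0.4749, -0.292, 0.1481]
ee_rot: [-3.136, -0.002, 1.828]
wrist_force: [0.7, -0.2, -0.7]
width: 0.094
finger_force: 0.0
```

{"fn": "servo_tool", "kwargs": {
  "plan": [
    [-0.22,-0.738,0,0,0,-0.834,94],
    [-0.22,-0.738,0,0,0,-0.834,94],
    [-0.22,-0.738,0,0,0,-0.834,94],
    [-0.22,-0.738,0,0,0,-0.834,94],
    [-0.22,-0.738,0,0,0,-0.834,94],
    [-0.22,-0.738,0,0,0,-0.834,94],
    [-0.22,-0.738,0,0,0,-0.834,94],
    [-0.22,-0.738,0,0,0,-0.834,94],
    [-0.22,-0.738,0,0,0,-0.834,94],
    [-0.22,-0.738,0,0,0,-0.834,94],
    [-0.22,-0.738,0,0,0,-0.834,94],
    [-0.22,-0.738,0,0,0,-0.834,94]
  ]
}}

```text
time: 17.95
tool_pos: [0.4142, -0.3295, 0.1486]
ee_rot: [3.139, -0.002, -3.139]
wrist_force: [-1.0, -0.1, -0.8]
width: 0.0942
finger_force: 0.0
```

Run:
```python
from h import *
im=robot.snapshot("top"); print(robot.get_obs()["tool_pos"],robot.get_obs()["joint_positions"])
x,f_,a=fit(im,"stamp",(338,176),30,dark(30,75),z0=.004,yaws=(.26,)); print("stamp",x.round(4),np.degrees(x[2]),f_,a)
cv2.imwrite("pics/st.png",cv2.resize(im[140:290,290:440,::-1],None,fx=4,fy=4,interpolation=cv2.INTER_NEAREST))
```

```text
[ 0.41413134 -0.32958819  0.14874168] [-7.79693382e-01  6.93874905e-02  1.53644173e+00  5.39772825e-04
  1.53838494e+00 -2.35010766e+00]
stamp [ 0.6113 -0.2068  0.3848] 22.048215835470177 48.225540604041186 335.5333333333333
```

View pics/st.png

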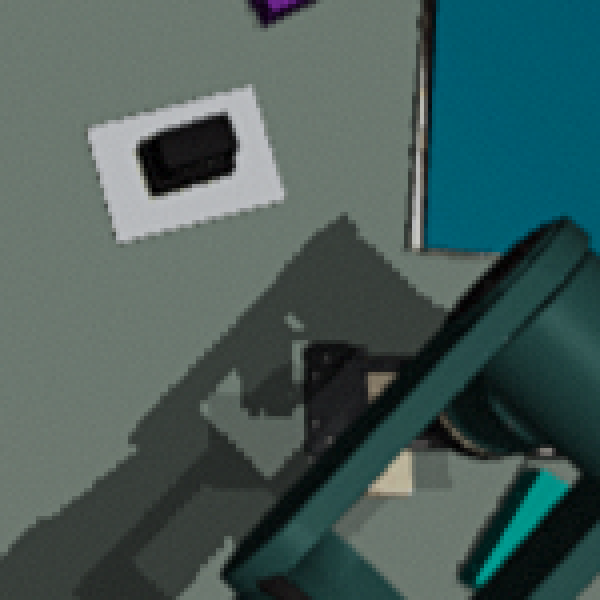

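{"fn": "servo_tool", "kwargs": {
  "plan": [
    [0,-0.007,0.3,0,0,0,94],
    [0,-0.007,0.7,0,0,0,94],
    [0,-0.007,0.7,0,0,0,94],
    [0,-0.007,0.7,0,0,0,94]
  ]
}}

```text
time: 18.33
tool_pos: [0.4124, -0.329, 0.0772]
ee_rot: [3.136, -0.005, 3.141]
wrist_force: [-0.0, 0.2, 0.1]
width: 0.0941
finger_force: 0.0
```

{"fn": "servo_tool", "kwargs": {
  "plan": [
    [0,0,0.3,0,0,0,94],
    [0,0,0.51,0,0,0,94],
    [0,0,0.51,0,0,0,94],
    [0,0,0.51,0,0,0,94],
    [0,0,0.51,0,0,0,70],
    [0,0,0.51,0,0,0,40],
    [0,0,0.51,0,0,0,40],
    [0,0,0.51,0,0,0,40],
    [0,0,0.51,0,0,0,40],
    [0,0,0.51,0,0,0,40],
    [0,0,0.51,0,0,0,40],
    [0,0,0.51,0,0,0,40]
  ]
}}

```text
time: 19.33
tool_pos: [0.4142, -0.3313, 0.0298]
ee_rot: [-3.141, 0.001, -3.141]
wrist_force: [-0.0, 0.5, 2.8]
width: 0.0574
finger_force: 29.9
```

{"fn": "servo_tool", "kwargs": {
  "plan": [
    [0,0,0,0,0,0,40],
    [0,0,0,0,0,0,40],
    [0,0,0,0,0,0,40],
    [0,0,0,0,0,0,40]
  ]
}}

```text
time: 19.67
tool_pos: [0.4142, -0.3313, 0.0297]
ee_rot: [-3.141, 0.0, -3.141]
wrist_force: [-1.6, 0.7, 4.8]
width: 0.0581
finger_force: 29.9
```

{"fn": "servo_tool", "kwargs": {
  "plan": [
    [0,0,-0.3,0,0,0,40],
    [0,0,-0.6,0,0,0,40],
    [0,0,-1,0,0,0,40],
    [0,0,-1,0,0,0,40],
    [0,0,-1,0,0,0,40]
  ]
}}

```text
time: 20.08
tool_pos: [0.415, -0.332, 0.1311]
ee_rot: [-3.139, 0.003, -3.14]
wrist_force: [0.2, -0.5, -2.8]
width: 0.0579
finger_force: 29.9
```

{"fn": "servo_tool", "kwargs": {
  "plan": [
    [-0.17,0.27,0,0,0,0,40],
    [-0.34,0.54,0,0,0,0,40],
    [-0.518,0.827,0,0,0,0,40]
  ]
}}

```text
time: 20.33
tool_pos: [0.4644, -0.2469, 0.1258]
ee_rot: [3.138, -0.005, 3.14]
wrist_force: [-0.0, -0.5, -3.1]
width: 0.0576
finger_force: 29.9
```

{"fn": "servo_tool", "kwargs": {
  "plan": [
    [-0.17,0.27,0,0,0,0,40],
    [-0.34,0.54,0,0,0,0,40],
    [-0.518,0.827,0,0,0,0,40]
  ]
}}

```text
time: 20.58
tool_pos: [0.5162, -0.1636, 0.1256]
ee_rot: [3.139, -0.006, -3.141]
wrist_force: [1.0, -0.9, -2.3]
width: 0.0578
finger_force: 29.9
```

{"fn": "servo_tool", "kwargs": {
  "plan": [
    [-0.17,0.27,0,0,0,0,40],
    [-0.34,0.54,0,0,0,0,40],
    [-0.518,0.827,0,0,0,0,40]
  ]
}}

```text
time: 20.83
tool_pos: [0.5679, -0.0811, 0.1255]
ee_rot: [3.14, -0.006, -3.141]
wrist_force: [0.3, -0.9, -2.3]
width: 0.0575
finger_force: 29.9
```

{"fn": "servo_tool", "kwargs": {
  "plan": [
    [-0.17,0.27,0,0,0,0,40],
    [-0.34,0.54,0,0,0,0,40],
    [-0.45,0.73,0,0,0,0,40],
    [-0.518,0.827,0,0,0,0,40],
    [-0.518,0.827,0,0,0,0,40],
    [-0.518,0.827,0,0,0,0,40],
    [-0.518,0.827,0,0,0,0,40],
    [-0.518,0.827,0,0,0,0,40],
    [-0.518,0.827,0,0,0,0,40]
  ]
}}

```text
time: 21.58
tool_pos: [0.6204, -0.0015, 0.1294]
ee_rot: [-3.141, -0.0, 3.141]
wrist_force: [-0.1, -0.3, -2.6]
width: 0.0583
finger_force: 29.9
```

Run:
```python
from h import *
im=robot.snapshot("top"); print(robot.get_obs()["tool_pos"],robot.get_obs()["joint_positions"])
for lo,hi in((30,75),(35,110)):
  x,f_,a=fit(im,"stamp",(337,178),19,dark(lo,hi),z0=.004,yaws=(.26,)); print("stamp",x.round(4),np.degrees(x[2]),f_,a)
cv2.imwrite("pics/st2.png",cv2.resize(im[150:206,308:366,::-1],None,fx=10,fy=10,interpolation=cv2.INTER_NEAREST))
```

```text
[ 0.62050899 -0.00129178  0.12947855] [-9.33530600e-02  2.76779785e-01  1.33561477e+00 -1.31519361e-04
  1.52903567e+00 -1.66341119e+00]
stamp [ 0.6116 -0.2072  0.3962] 22.699382485138287 45.67467726088256 332.2444444444444
stamp [ 0.611  -0.2067  0.3398] 19.466334102682712 30.172487504805844 348.04
```

View pics/st2.png

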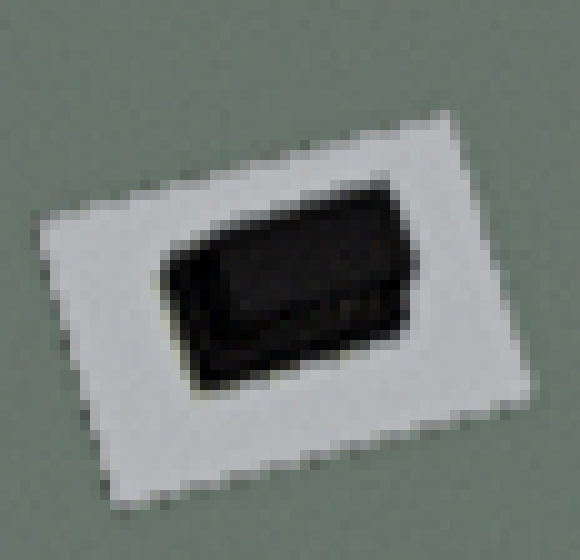

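{"fn": "servo_tool", "kwargs": {
  "plan": [
    [-0.01,0.005,0.3,0,0,0,40],
    [-0.01,0.005,0.6,0,0,0,40],
    [-0.01,0.005,0.85,0,0,0,40],
    [-0.01,0.005,0.93,0,0,0,40],
    [-0.01,0.005,0.96,0,0,0,40],
    [-0.01,0.005,0.99,0,0,0,40],
    [-0.01,0.005,0.99,0,0,0,40],
    [-0.01,0.005,0.99,0,0,0,40],
    [-0.01,0.005,0.99,0,0,0,40],
    [-0.01,0.005,0.99,0,0,0,40],
    [-0.01,0.005,0.99,0,0,0,40]
  ]
}}

```text
time: 22.55
tool_pos: [0.6225, 0.0004, 0.0313]
ee_rot: [-3.142, 0.002, -3.141]
wrist_force: [-0.2, -0.7, -2.7]
width: 0.0577
finger_force: 29.9
```

{"fn": "servo_tool", "kwargs": {
  "plan": [
    [0,0,0,0,0,0,60],
    [0,0,0,0,0,0,75],
    [0,0,0,0,0,0,94],
    [0,0,0,0,0,0,94],
    [0,0,0,0,0,0,94],
    [0,0,0,0,0,0,94]
  ]
}}

```text
time: 23.05
tool_pos: [0.622, 0.0004, 0.0304]
ee_rot: [3.142, 0.0, -3.141]
wrist_force: [-0.3, -0.3, 0.3]
width: 0.0898
finger_force: 0.0
```

{"fn": "servo_tool", "kwargs": {
  "plan": [
    [0,0,-0.2,0,0,0,94],
    [0,0,-0.5,0,0,0,94],
    [0,0,-0.9,0,0,0,94],
    [0,0,-0.9,0,0,0,94],
    [0,0,-0.9,0,0,0,94],
    [0,0,-0.9,0,0,0,94]
  ]
}}

```text
time: 23.55
tool_pos: [0.6217, 0.0004, 0.1202]
ee_rot: [3.142, 0.0, -3.141]
wrist_force: [-0.1, 1.0, -1.0]
width: 0.0943
finger_force: 0.0
```

{"fn": "servo_tool", "kwargs": {
  "plan": [
    [0.8,0.066,0,0,0,0,94],
    [0.8,0.066,0,0,0,0,94],
    [0.8,0.066,0,0,0,0,94]
  ]
}}

```text
time: 23.8
tool_pos: [0.5318, 0.0082, 0.1135]
ee_rot: [3.14, -0.018, -3.14]
wrist_force: [1.0, 0.8, -1.6]
width: 0.0939
finger_force: 0.0
```

{"fn": "servo_tool", "kwargs": {
  "plan": [
    [0.774,0.065,0,0,0,0,94],
    [0.774,0.065,0,0,0,0,94],
    [0.774,0.065,0,0,0,0,94],
    [0.774,0.065,0,0,0,0,94],
    [0.774,0.065,0,0,0,0,94],
    [0.774,0.065,0,0,0,0,94]
  ]
}}

```text
time: 24.3
tool_pos: [0.4658, 0.0132, 0.1205]
ee_rot: [3.142, 0.001, -3.141]
wrist_force: [0.5, -0.2, 0.2]
width: 0.0935
finger_force: 0.0
```

Run:
```python
from h import *
im=robot.snapshot("top"); print(robot.get_obs()["tool_pos"])
for lo,hi in((25,160),):
  x,f_,a=fit(im,"stamp",(337,178),19,dark(lo,hi),z0=.004,yaws=(.26,)); print("stamp",x.round(4),np.degrees(x[2]),f_,a)
u=proj([[.6213,-.0005,.045]])[0]; print(u)
x,f_,a=fit(im,"card_box",u,24,white(115,165)); print("box",x.round(4),f_,a)
cv2.imwrite("pics/bx.png",cv2.resize(im[110:270,160:370,::-1],None,fx=3.5,fy=3.5,interpolation=cv2.INTER_NEAREST))
```

```text
[0.46591233 0.01315717 0.12054516]
stamp [ 0.6112 -0.2065  0.3077] 17.63026068051095 57.66284059787071 484.2222222222223
[265.52161353 173.75677197]
box [6.2390e-01 1.6000e-03 3.1428e+00] 83.92354909650135 542.96
```

View pics/bx.png

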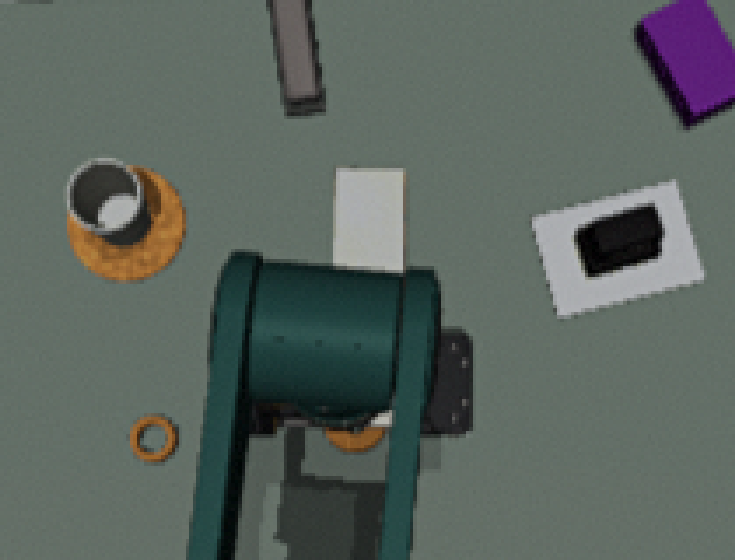

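Run:
```python
from h import *
im=robot.snapshot("top").astype(float)
m=ramp(im.min(2),98,160)
c=m[145:180,258:273]; v=180-c.sum(0).mean()-.5   # top edge row
r=m[163:180,245:287].sum(1)
us=(np.arange(245,287)*m[163:180,245:287]).sum(1)/r
print(v,r.mean(),us.mean(), 'edge', unproj((265.,v),.045),'ctr y',unproj((us.mean(),171),.045))
```

```text
157.56666666666666 19.840607210626185 264.74942140128906 edge [0.66917411 0.00121119] ctr y [0.62941075 0.00175707]
```

{"fn": "servo_tool", "kwargs": {
  "plan": [
    [0.013,0.004,0.3,0,0,0,94],
    [0.013,0.004,0.6,0,0,0,94],
    [0.013,0.004,0.8,0,0,0,94],
    [0.013,0.004,0.9,0,0,0,94],
    [0.013,0.004,0.99,0,0,0,94],
    [0.013,0.004,0.99,0,0,0,94],
    [0.013,0.004,0.99,0,0,0,94],
    [0.013,0.004,0.99,0,0,0,94]
  ]
}}

```text
time: 25.07
tool_pos: [0.4646, 0.0136, 0.0227]
ee_rot: [-3.141, 0.003, -3.141]
wrist_force: [-0.1, -0.7, 0.2]
width: 0.094
finger_force: 0.0
```

{"fn": "servo_tool", "kwargs": {
  "plan": [
    [0,0,0,0,0,0,60],
    [0,0,0,0,0,0,40],
    [0,0,0,0,0,0,40],
    [0,0,0,0,0,0,40],
    [0,0,0,0,0,0,40],
    [0,0,0,0,0,0,40],
    [0,0,0,0,0,0,40],
    [0,0,0,0,0,0,40],
    [0,0,0,0,0,0,40],
    [0,0,0,0,0,0,40],
    [0,0,0,0,0,0,40],
    [0,0,0,0,0,0,40]
  ]
}}

```text
time: 26.07
tool_pos: [0.4632, 0.0137, 0.0214]
ee_rot: [-3.142, 0.0, -3.141]
wrist_force: [-0.4, -0.4, 2.3]
width: 0.0543
finger_force: 30.0
```

The box reads y≈+0.0015 in the camera frame where midway is -0.0005. I will re-grip it and shift it 2 mm before stacking.

{"fn": "servo_tool", "kwargs": {
  "plan": [
    [0,0,0,0,0,0,70],
    [0,0,0,0,0,0,94],
    [0,0,0,0,0,0,94],
    [0,0,0,0,0,0,94],
    [0,0,0,0,0,0,94],
    [0,0,-0.3,0,0,0,94],
    [0,0,-0.7,0,0,0,94],
    [0,0,-1,0,0,0,94],
    [0,0,-1,0,0,0,94],
    [0,0,-1,0,0,0,94]
  ]
}}

```text
time: 26.9
tool_pos: [0.4647, 0.0137, 0.1236]
ee_rot: [-3.141, 0.005, -3.141]
wrist_force: [-0.3, -0.5, -0.3]
width: 0.0937
finger_force: 0.0
```

{"fn": "servo_tool", "kwargs": {
  "plan": [
    [-0.3,-0.03,0,0,0,0,94],
    [-0.6,-0.06,0,0,0,0,94],
    [-0.79,-0.0765,0,0,0,0,94]
  ]
}}

```text
time: 27.15
tool_pos: [0.5427, 0.006, 0.1188]
ee_rot: [3.141, -0.003, -3.141]
wrist_force: [-0.7, -0.3, 0.5]
width: 0.0943
finger_force: 0.0
```

{"fn": "servo_tool", "kwargs": {
  "plan": [
    [-0.3,-0.03,0,0,0,0,94],
    [-0.6,-0.06,0,0,0,0,94],
    [-0.79,-0.0765,0,0,0,0,94],
    [-0.79,-0.0765,0,0,0,0,94],
    [-0.79,-0.0765,0,0,0,0,94],
    [-0.79,-0.0765,0,0,0,0,94],
    [-0.79,-0.0765,0,0,0,0,94],
    [-0.79,-0.0765,0,0,0,0,94],
    [-0.79,-0.0765,0,0,0,0,94],
    [-0.79,-0.0765,0,0,0,0,94]
  ]
}}

```text
time: 27.98
tool_pos: [0.6207, -0.0013, 0.1217]
ee_rot: [3.142, 0.001, -3.141]
wrist_force: [0.1, -0.4, -1.4]
width: 0.094
finger_force: 0.0
```

{"fn": "servo_tool", "kwargs": {
  "plan": [
    [-0.01,-0.003,0.3,0,0,0,94],
    [-0.01,-0.003,0.6,0,0,0,94],
    [-0.01,-0.003,0.8,0,0,0,94],
    [-0.01,-0.003,0.915,0,0,0,94],
    [-0.01,-0.003,0.915,0,0,0,94],
    [-0.01,-0.003,0.915,0,0,0,94],
    [-0.01,-0.003,0.915,0,0,0,94],
    [-0.01,-0.003,0.915,0,0,0,94],
    [-0.01,-0.003,0.915,0,0,0,80],
    [-0.01,-0.003,0.915,0,0,0,65],
    [-0.01,-0.003,0.915,0,0,0,56],
    [-0.01,-0.003,0.915,0,0,0,56]
  ]
}}

```text
time: 28.98
tool_pos: [0.6224, -0.0017, 0.0302]
ee_rot: [3.142, 0.001, -3.141]
wrist_force: [-0.7, -0.4, -0.5]
width: 0.0708
finger_force: 0.0
```

{"fn": "servo_tool", "kwargs": {
  "plan": [
    [0,0,0,0,0,0,56],
    [0,0,0,0,0,0,56],
    [0,0,0,0,0,0,56],
    [0,0,0,0,0,0,56],
    [0,0,0,0,0,0,56],
    [0,0,0,0,0,0,56]
  ]
}}

```text
time: 29.48
tool_pos: [0.6222, -0.0012, 0.0298]
ee_rot: [3.141, 0.0, -3.141]
wrist_force: [-0.9, 2.6, 1.8]
width: 0.0582
finger_force: 30.0
```

{"fn": "servo_tool", "kwargs": {
  "plan": [
    [0,0,0,0,0,0,70],
    [0,0,0,0,0,0,94],
    [0,0,0,0,0,0,94],
    [0,0,0,0,0,0,94],
    [0,0,0,0,0,0,94],
    [0,0,-0.3,0,0,0,94],
    [0,0,-0.6,0,0,0,94],
    [0,0,-0.9,0,0,0,94],
    [0,0,-0.9,0,0,0,94],
    [0,0,-0.9,0,0,0,94]
  ]
}}

```text
time: 30.32
tool_pos: [0.6239, -0.0019, 0.1228]
ee_rot: [-3.141, 0.006, -3.141]
wrist_force: [-0.5, -0.5, -1.0]
width: 0.0936
finger_force: 0.0
```

{"fn": "servo_tool", "kwargs": {
  "plan": [
    [0.3,0.03,0,0,0,0,94],
    [0.6,0.06,0,0,0,0,94],
    [0.79,0.0765,0,0,0,0,94]
  ]
}}

```text
time: 30.57
tool_pos: [0.5398, 0.0062, 0.1169]
ee_rot: [3.141, -0.006, -3.141]
wrist_force: [0.4, -0.3, 1.5]
width: 0.0941
finger_force: 0.0
```

{"fn": "servo_tool", "kwargs": {
  "plan": [
    [0.3,0.03,0,0,0,0,94],
    [0.6,0.06,0,0,0,0,94],
    [0.79,0.0765,0,0,0,0,94],
    [0.79,0.0765,0,0,0,0,94],
    [0.79,0.0765,0,0,0,0,94],
    [0.79,0.0765,0,0,0,0,94],
    [0.79,0.0765,0,0,0,0,94],
    [0.79,0.0765,0,0,0,0,94]
  ]
}}

```text
time: 31.23
tool_pos: [0.465, 0.0133, 0.1194]
ee_rot: [3.141, -0.0, -3.141]
wrist_force: [0.6, 0.3, 0.0]
width: 0.094
finger_force: 0.0
```

Run:
```python
from h import *
im=robot.snapshot("top").astype(float)
m=ramp(im.min(2),98,160)
c=m[145:180,258:273]; v=180-c.sum(0).mean()-.5
r=m[163:180,245:287].sum(1)
us=(np.arange(245,287)*m[163:180,245:287]).sum(1)/r
print(v,r.mean(),us.mean(), 'edge', unproj((265.,v),.045),'ctr y',unproj((us.mean(),171),.045)); print(robot.get_obs()["tool_pos"])
```

```text
157.56989247311827 20.424098671726753 265.5627132512953 edge [0.66916452 0.00121115] ctr y [ 6.29416489e-01 -5.83880045e-04]
[0.46490654 0.01332477 0.11945363]
```

{"fn": "servo_tool", "kwargs": {
  "plan": [
    [0.006,0.003,0.3,0,0,0,94],
    [0.006,0.003,0.6,0,0,0,94],
    [0.006,0.003,0.8,0,0,0,94],
    [0.006,0.003,0.9,0,0,0,94],
    [0.006,0.003,0.98,0,0,0,94],
    [0.006,0.003,0.98,0,0,0,94],
    [0.006,0.003,0.98,0,0,0,94],
    [0.006,0.003,0.98,0,0,0,94]
  ]
}}

```text
time: 31.95
tool_pos: [0.465, 0.0136, 0.0233]
ee_rot: [-3.141, 0.003, -3.141]
wrist_force: [0.3, -0.6, 0.4]
width: 0.094
finger_force: 0.0
```

{"fn": "servo_tool", "kwargs": {
  "plan": [
    [0,0,0,0,0,0,60],
    [0,0,0,0,0,0,40],
    [0,0,0,0,0,0,40],
    [0,0,0,0,0,0,40],
    [0,0,0,0,0,0,40],
    [0,0,0,0,0,0,40],
    [0,0,0,0,0,0,40],
    [0,0,0,0,0,0,40],
    [0,0,0,0,0,0,40],
    [0,0,0,0,0,0,40],
    [0,0,0,0,0,0,40],
    [0,0,0,0,0,0,40]
  ]
}}

```text
time: 32.95
tool_pos: [0.4636, 0.0138, 0.0218]
ee_rot: [3.142, 0.0, -3.141]
wrist_force: [0.6, 0.1, 1.7]
width: 0.0541
finger_force: 30.0
```

{"fn": "servo_tool", "kwargs": {
  "plan": [
    [0,0,-0.3,0,0,0,40],
    [0,0,-0.6,0,0,0,40],
    [0,0,-0.9,0,0,0,40],
    [0,0,-0.9,0,0,0,40],
    [0,0,-0.9,0,0,0,40],
    [0,0,-0.9,0,0,0,40]
  ]
}}

```text
time: 33.45
tool_pos: [0.463, 0.0138, 0.1109]
ee_rot: [3.141, -0.001, -3.141]
wrist_force: [-0.3, -0.7, -1.4]
width: 0.0538
finger_force: 30.0
```

{"fn": "servo_tool", "kwargs": {
  "plan": [
    [-0.3,-0.03,0,0,0,0,40],
    [-0.6,-0.06,0,0,0,0,40],
    [-0.79,-0.0765,0,0,0,0,40]
  ]
}}

```text
time: 33.7
tool_pos: [0.543, 0.006, 0.1091]
ee_rot: [3.141, -0.003, -3.141]
wrist_force: [-0.5, -0.3, -0.2]
width: 0.0539
finger_force: 30.0
```

{"fn": "servo_tool", "kwargs": {
  "plan": [
    [-0.3,-0.03,0,0,0,0,40],
    [-0.6,-0.06,0,0,0,0,40],
    [-0.79,-0.0765,0,0,0,0,40],
    [-0.79,-0.0765,0,0,0,0,40],
    [-0.79,-0.0765,0,0,0,0,40],
    [-0.79,-0.0765,0,0,0,0,40],
    [-0.79,-0.0765,0,0,0,0,40],
    [-0.79,-0.0765,0,0,0,0,40],
    [-0.79,-0.0765,0,0,0,0,40],
    [-0.79,-0.0765,0,0,0,0,40]
  ]
}}

```text
time: 34.53
tool_pos: [0.6211, -0.0013, 0.1122]
ee_rot: [3.142, 0.001, -3.141]
wrist_force: [0.1, -0.0, -0.5]
width: 0.0539
finger_force: 30.0
```

{"fn": "servo_tool", "kwargs": {
  "plan": [
    [0.005,0,0.2,0,0,0,40],
    [0.005,0,0.35,0,0,0,40],
    [0.005,0,0.42,0,0,0,40],
    [0.005,0,0.45,0,0,0,40],
    [0.005,0,0.45,0,0,0,40],
    [0.005,0,0.45,0,0,0,40],
    [0.005,0,0.45,0,0,0,40],
    [0.005,0,0.45,0,0,0,40],
    [0.005,0,0.45,0,0,0,40]
  ]
}}

```text
time: 35.28
tool_pos: [0.6214, -0.0014, 0.0672]
ee_rot: [-3.142, 0.001, -3.141]
wrist_force: [-0.4, 0.2, -0.6]
width: 0.054
finger_force: 30.0
```

{"fn": "servo_tool", "kwargs": {
  "plan": [
    [0,0,0,0,0,0,60],
    [0,0,0,0,0,0,75],
    [0,0,0,0,0,0,94],
    [0,0,0,0,0,0,94],
    [0,0,0,0,0,0,94],
    [0,0,0,0,0,0,94],
    [0,0,-0.3,0,0,0,94],
    [0,0,-0.6,0,0,0,94],
    [0,0,-0.8,0,0,0,94],
    [0,0,-0.8,0,0,0,94],
    [0,0,-0.8,0,0,0,94]
  ]
}}

```text
time: 36.2
tool_pos: [0.622, -0.0014, 0.1484]
ee_rot: [-3.141, 0.004, -3.141]
wrist_force: [0.0, -0.4, -0.2]
width: 0.0937
finger_force: 0.0
```

{"fn": "servo_tool", "kwargs": {
  "plan": [
    [0.3,0.3,0,0,0,0,94],
    [0.6,0.6,0,0,0,0,94],
    [0.865,0.903,0,0,0,0,94],
    [0.865,0.903,0,0,0,0,94]
  ]
}}

```text
time: 36.53
tool_pos: [0.5286, 0.0933, 0.1437]
ee_rot: [3.139, -0.008, -3.136]
wrist_force: [0.3, -1.1, -0.3]
width: 0.0941
finger_force: 0.0
```

{"fn": "servo_tool", "kwargs": {
  "plan": [
    [0.3,0.3,0,0,0,0,94],
    [0.6,0.6,0,0,0,0,94],
    [0.865,0.903,0,0,0,0,94],
    [0.865,0.903,0,0,0,0,94],
    [0.865,0.903,0,0,0,0,94],
    [0.865,0.903,0,0,0,0,94],
    [0.865,0.903,0,0,0,0,94]
  ]
}}

```text
time: 37.12
tool_pos: [0.4484, 0.1781, 0.1459]
ee_rot: [-3.141, -0.001, 3.141]
wrist_force: [-0.3, 0.5, 1.0]
width: 0.0942
finger_force: 0.0
```

Run:
```python
from h import *
im=robot.snapshot("top"); print(robot.get_obs()["tool_pos"])
u=proj([[.6217,-.0006,.07]])[0]; print(u)
x,f_,a=fit(im,"big_roll",u,15,orange,z0=.045); print("roll",x.round(4),f_,a)
x,f_,a=fit(im,"x",u,24,lambda a:np.maximum(ramp(a.min(2),98,160),orange(a)),parts=[MOD["card_box"][0],(np.array(MOD["big_roll"][0])+[0,0,.045]).tolist()],yaws=(0,)); print("box",x.round(4),f_,a)
cv2.imwrite("pics/rl.png",cv2.resize(im[110:270,160:370,::-1],None,fx=3.5,fy=3.5,interpolation=cv2.INTER_NEAREST))
```

```text
[0.44855912 0.17797247 0.14603724]
[265.35975919 171.66130255]
roll [ 6.227e-01 -1.000e-04 -6.230e-02] 68.97430422501199 230.5272727272727
box [ 0.6221 -0.0008  0.0027] 47.453254570676165 726.6064516129031
```

View pics/rl.png

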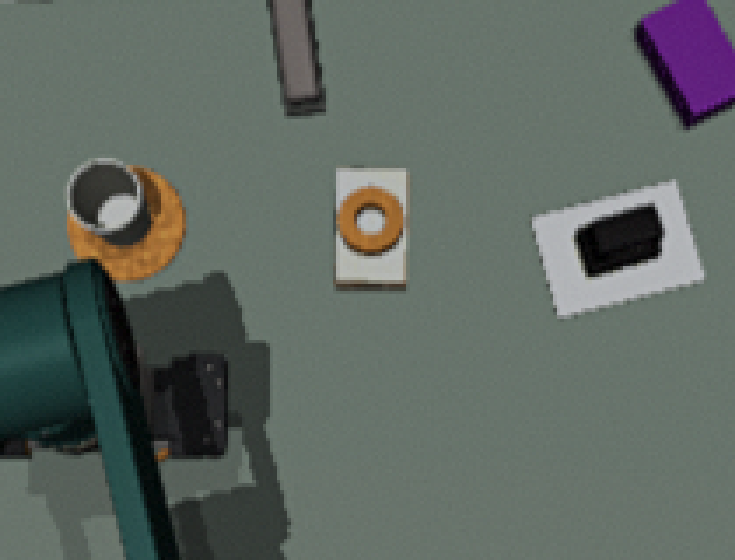

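The big roll at (0.6227,-0.0001) sits centred on the box at (0.622,-0.0008), both in place in the picture. The small roll is next.

{"fn": "servo_tool", "kwargs": {
  "plan": [
    [0,0.008,0.3,0,0,0,94],
    [0,0.008,0.6,0,0,0,94],
    [0,0.008,0.8,0,0,0,94]
  ]
}}

```text
time: 37.42
tool_pos: [0.4478, 0.1784, 0.0643]
ee_rot: [-3.141, -0.002, 3.14]
wrist_force: [-0.7, 0.6, 0.7]
width: 0.0937
finger_force: 0.0
```

{"fn": "servo_tool", "kwargs": {
  "plan": [
    [0,0,0.2,0,0,0,94],
    [0,0,0.38,0,0,0,94],
    [0,0,0.45,0,0,0,94],
    [0,0,0.45,0,0,0,94],
    [0,0,0.45,0,0,0,94],
    [0,0,0.45,0,0,0,94],
    [0,0,0.45,0,0,0,94],
    [0,0,0.45,0,0,0,94]
  ]
}}

```text
time: 38.08
tool_pos: [0.4489, 0.1801, 0.0231]
ee_rot: [3.141, 0.003, -3.141]
wrist_force: [-0.6, 0.0, -1.1]
width: 0.0943
finger_force: 0.0
```

{"fn": "servo_tool", "kwargs": {
  "plan": [
    [0,0,0,0,0,0,60],
    [0,0,0,0,0,0,45],
    [0,0,0,0,0,0,30],
    [0,0,0,0,0,0,30],
    [0,0,0,0,0,0,30],
    [0,0,0,0,0,0,30],
    [0,0,0,0,0,0,30],
    [0,0,0,0,0,0,30],
    [0,0,0,0,0,0,30],
    [0,0,0,0,0,0,30],
    [0,0,0,0,0,0,30],
    [0,0,0,0,0,0,30]
  ]
}}

```text
time: 39.08
tool_pos: [0.4479, 0.1799, 0.0217]
ee_rot: [3.142, -0.0, -3.141]
wrist_force: [0.1, -0.3, 0.7]
width: 0.037
finger_force: 30.0
```

{"fn": "servo_tool", "kwargs": {
  "plan": [
    [0,0,0,0,0,0,30],
    [0,0,0,0,0,0,30],
    [0,0,0,0,0,0,30],
    [0,0,0,0,0,0,30]
  ]
}}

```text
time: 39.42
tool_pos: [0.4479, 0.1799, 0.0217]
ee_rot: [3.142, -0.0, -3.141]
wrist_force: [-0.3, 0.8, -0.6]
width: 0.037
finger_force: 30.0
```

{"fn": "servo_tool", "kwargs": {
  "plan": [
    [0,0,-0.3,0,0,0,30],
    [0,0,-0.6,0,0,0,30],
    [0,0,-0.9,0,0,0,30],
    [0,0,-1,0,0,0,30],
    [0,0,-1,0,0,0,30],
    [0,0,-1,0,0,0,30]
  ]
}}

```text
time: 39.92
tool_pos: [0.4478, 0.1798, 0.1213]
ee_rot: [3.142, 0.0, -3.141]
wrist_force: [0.3, 0.2, -0.9]
width: 0.0374
finger_force: 30.0
```

{"fn": "servo_tool", "kwargs": {
  "plan": [
    [-0.2,-0.21,0,0,0,0,30],
    [-0.45,-0.47,0,0,0,0,30],
    [-0.7,-0.73,0,0,0,0,30],
    [-0.87,-0.9065,0,0,0,0,30]
  ]
}}

```text
time: 40.25
tool_pos: [0.5349, 0.0871, 0.1184]
ee_rot: [-3.14, -0.005, -3.141]
wrist_force: [0.1, 0.0, -0.7]
width: 0.0373
finger_force: 30.0
```

{"fn": "servo_tool", "kwargs": {
  "plan": [
    [-0.25,-0.26,0,0,0,0,30],
    [-0.5,-0.52,0,0,0,0,30],
    [-0.75,-0.78,0,0,0,0,30],
    [-0.87,-0.9065,0,0,0,0,30],
    [-0.87,-0.9065,0,0,0,0,30],
    [-0.87,-0.9065,0,0,0,0,30],
    [-0.87,-0.9065,0,0,0,0,30],
    [-0.87,-0.9065,0,0,0,0,30],
    [-0.87,-0.9065,0,0,0,0,30],
    [-0.87,-0.9065,0,0,0,0,30],
    [-0.87,-0.9065,0,0,0,0,30],
    [-0.87,-0.9065,0,0,0,0,30]
  ]
}}

```text
time: 41.25
tool_pos: [0.6219, -0.0008, 0.1221]
ee_rot: [3.142, 0.001, -3.14]
wrist_force: [0.6, -0.4, 0.3]
width: 0.0371
finger_force: 30.0
```

Width is about 37 mm and the roll is held. Lower 29.5 mm, correcting y by -0.6 mm.

{"fn": "servo_tool", "kwargs": {
  "plan": [
    [0,-0.006,0.15,0,0,0,30],
    [0,-0.006,0.25,0,0,0,30],
    [0,-0.006,0.297,0,0,0,30],
    [0,-0.006,0.297,0,0,0,30],
    [0,-0.006,0.297,0,0,0,30],
    [0,-0.006,0.297,0,0,0,30],
    [0,-0.006,0.297,0,0,0,30],
    [0,-0.006,0.297,0,0,0,30],
    [0,-0.006,0.297,0,0,0,30]
  ]
}}

```text
time: 42.0
tool_pos: [0.6221, -0.0019, 0.092]
ee_rot: [3.141, 0.0, -3.141]
wrist_force: [0.3, 0.7, -0.3]
width: 0.0374
finger_force: 30.0
```

{"fn": "servo_tool", "kwargs": {
  "plan": [
    [0,0,0,0,0,0,42],
    [0,0,0,0,0,0,55],
    [0,0,0,0,0,0,75],
    [0,0,0,0,0,0,75],
    [0,0,0,0,0,0,75],
    [0,0,0,0,0,0,75],
    [0,0,-0.3,0,0,0,75],
    [0,0,-0.6,0,0,0,75],
    [0,0,-0.8,0,0,0,75],
    [0,0,-0.8,0,0,0,75],
    [0,0,-0.8,0,0,0,75]
  ]
}}

```text
time: 42.92
tool_pos: [0.6229, -0.0019, 0.1737]
ee_rot: [-3.141, 0.004, -3.141]
wrist_force: [0.5, -0.2, -1.0]
width: 0.0754
finger_force: 0.0
```

{"fn": "servo_tool", "kwargs": {
  "plan": [
    [0.3,0.3,0,0,0,0,75],
    [0.6,0.6,0,0,0,0,75],
    [0.865,0.9,0,0,0,0,75],
    [0.865,0.9,0,0,0,0,75]
  ]
}}

```text
time: 43.25
tool_pos: [0.5299, 0.0925, 0.1693]
ee_rot: [3.139, -0.008, -3.135]
wrist_force: [0.3, -0.8, -1.1]
width: 0.075
finger_force: 0.0
```

{"fn": "servo_tool", "kwargs": {
  "plan": [
    [0.3,0.3,0,0,0,0,75],
    [0.6,0.6,0,0,0,0,75],
    [0.865,0.9,0,0,0,0,75],
    [0.865,0.9,0,0,0,0,75]
  ]
}}

```text
time: 43.58
tool_pos: [0.4439, 0.1819, 0.1701]
ee_rot: [3.14, -0.006, -3.134]
wrist_force: [0.3, 0.2, -0.4]
width: 0.0751
finger_force: 0.0
```

{"fn": "servo_tool", "kwargs": {
  "plan": [
    [0.4,0.3,0,0,0,0,75],
    [0.8,0.6,0,0,0,0,75],
    [0.8,0.6,0,0,0,0,75],
    [0.8,0.6,0,0,0,0,75],
    [0.8,0.6,0,0,0,0,75]
  ]
}}

```text
time: 44.0
tool_pos: [0.3684, 0.2376, 0.1708]
ee_rot: [-3.14, -0.001, -3.139]
wrist_force: [0.5, -0.3, 0.3]
width: 0.0748
finger_force: 0.0
```

Run:
```python
from h import *
im=robot.snapshot("top")
u=proj([[.6217,-.0006,.08]])[0]; print(u)
x,f_,a=fit(im,"x",u,15,orange,parts=[(np.array(MOD["big_roll"][0])+[0,0,.045]).tolist(),(np.array(MOD["small_roll"][0])+[0,0,.07]).tolist()],yaws=(0,)); print("rolls",x.round(4),f_,a)
x,f_,a=fit(im,"coaster",(196,176),25,orange); print(f_,a)
cv2.imwrite("pics/fin.png",cv2.resize(im[110:250,160:370,::-1],None,fx=3.8,fy=3.8,interpolation=cv2.INTER_CUBIC))
```

```text
[265.27870082 170.85589067]
rolls [ 6.225e-01 -3.000e-04 -1.347e-01] 62.53677028224999 232.12727272727273
376.8640196237302 495.29090909090905
```

View pics/fin.png

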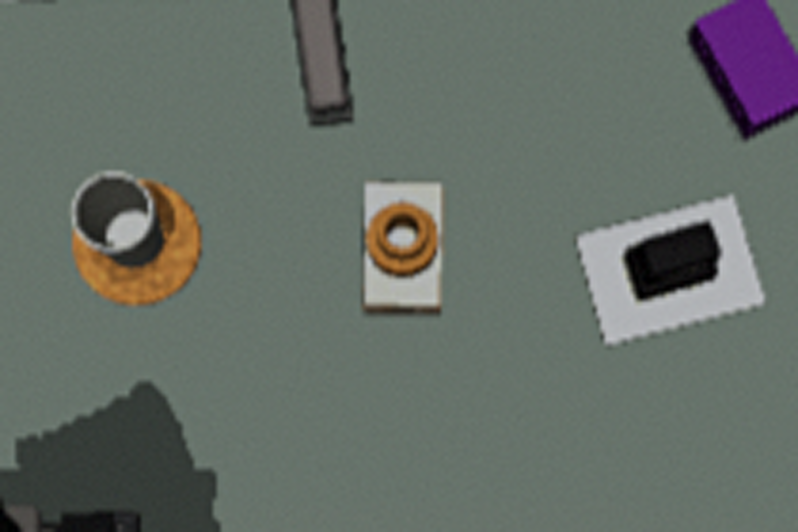

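The picture shows the cup on the coaster, both rolls stacked centred on the box, and the stamp parallel to the mat in its middle. The stapler is untouched.

```bash
python3 -c "
from bench import robot
print(robot.close_job())"
```

```text
the job is handed in; nothing more can be done
None
```

I set out the filing station in the order asked and handed it in at about 44 s; in the last picture the cup, stamp, box and both rolls all look centred (within about 2 mm), and I left the stapler and organisers alone.

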